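# Nip up the water-line nut at the cupping bench

## Task

The hex compression nut on the leaning water outlet at the cupping bench is loose: run it clockwise with the fingers until it is finger-tight, then take the open-ended wrench and pull the nut up a further quarter turn. Take the wrench off and lay it back flat across the two blocks of its wooden rest, without disturbing the glasses and the jar.

Things in the scene. Friction and masses are not known exactly. Their poses are not given: they have to be found in the camera images.
- nut_mid (a point): Centre of the brass hex nut: 34 mm across flats, 20 mm high (10 mm either side). z is its axis, out and up, leaning 30 degrees from vertical, roughly towards the robot. x turns with the nut and is square to a pair of flats; others every 60 degrees. Tightening: negative turn about z; no travel along it. A 15 mm tube stub ends 29 mm above this point; the neck below is 26 mm thick.
- nut (a joint): Run-down angle of the nut, rad, growing as it is turned clockwise seen from outside; finger-tight is 3.2, it starts 1.2 to 2.4 short of that. Light to turn (0.15 N m). At 3.2 it stops: further clockwise turning goes into joint pull_up. Turning anticlockwise loosens it again.
- pull_up (a joint): Extra clockwise angle past finger-tight, rad, 0 at the start; a quarter turn is 1.57. Stiff (0.3 N m); stays where left. With nut at 3.2 and this at 0, a pair of flats runs along the line 45 degrees clockwise (seen from outside) from the uphill direction of the plane square to the axis, so the handle can point that way or opposite.
- wrench_grip (a point): Steel open-ended wrench, 0.24 kg, 235 mm long: grip point on its handle (18 mm wide, 10 mm thick), half-way through. x runs to the jaws, z is square to its flat. Jaw opening centred 105 mm along +x, 36 mm wide (6 to 12 degrees of play on the nut), floor at 84 mm, straight sides to 118, flared tips to 130; head 66 mm wide. Handle ends 106 mm along -x; centre of mass about 40 mm along +x.
- rest_top (a point): Fixed wooden wrench rest, to the robot's left or right. Point between its two blocks, level with their tops, 32 mm above the counter. Blocks 16 mm thick, 90 mm wide along y, centred 55 mm along +x and 70 mm along -x; base board 8 mm thick between. The wrench starts flat across both, grip point above this point within 15 mm, jaws to +x.
- riser: Fixed steel water riser, origin under its column: steel foot plate 130 x 120 x 10 mm, column 34 mm thick, 48 mm ball elbow centred 100 mm up. From there the neck leans 30 degrees towards this body's -x, with a 34 mm collar ending 43 mm short of the nut's centre, which is 165 mm up and 37.5 mm along -x. A copper pipe goes down 68 mm along +x.
- scale_top (a point): Centre of the top of a flat black scale, 130 x 150 x 22 mm, fixed, on the other side from the wrench rest. Bystander.
- wrench: The same wrench: origin 5 mm below point wrench_grip, on its underside.
- glass_a: Bystander: cupping glass, 80 mm across, 78 mm high, origin under its centre, on the counter beyond the riser.
- glass_c: Bystander: another such glass, on the scale.
- jar: Bystander: amber jar with black lid, 72 mm across, 110 mm high, origin under its centre, beyond the riser.
Not all that is in view belongs to the job. Of the things like the riser, leave any that is green; of the rest the smaller one is meant. Leave any blue or purple look-alike of the wrench alone.

How it is judged:
On the way, in this order (a step that is already met when the one before it is completed fails the run):
1. the nut is run down finger-tight, before the wrench is used (value of joint nut above 3.05 rad and value of joint pull_up below 0.35 rad), for 0.1 s.
2. the wrench, on the nut, is pulling it up past finger-tight (value of joint pull_up above 0.6 rad and contact force between wrench and nut above 1 N), for 0.05 s.
At the end, for the whole second after the job is handed in: The nut is still finger-tight (run-down joint above 3.0) and pulled up 1.2 to 1.95 rad past that (a quarter turn, 20 degrees either way); the wrench lies still and flat across both blocks of its rest, grip point within 40 mm of the middle, handle within 0.5 rad of the rest's length (value of joint nut above 3 rad and value of joint pull_up between 1.2 and 1.95 rad and horizontal distance between wrench_grip and rest_top below 0.04 m and z of wrench_grip in the frame of rest_top between 0 and 0.012 m and angle between the z axis of wrench_grip and the z axis of rest_top, either way round below 0.1 rad and angle between the x axis of wrench_grip and the x axis of rest_top, either way round below 0.5 rad and linear speed of wrench below 0.02 m/s); the robot touches nothing.
It fails at once if the wrench is worked on the nut before it is finger-tight (contact force between wrench and nut above 2 N and value of joint nut below 2.7 rad).
It fails at once if the fingers, not the wrench, turn the nut well past finger-tight (contact force between the fingers and nut above 1 N and value of joint pull_up above 0.35 rad and velocity of joint pull_up above 0.1 rad/s).
It fails at once if the nut is over-tightened (more than about 115 degrees past finger-tight) (value of joint pull_up above 2 rad).
It fails at once if a glass or the jar is pushed or knocked over (distance of any of glass_a, glass_c, jar from where it was at the start of the episode above 0.03 m or angle between any of glass_a, glass_c, jar's own z axis and vertical above 0.4 rad).
It also fails if it takes over 70 s, if anything falls off the work surface, if the arm or the gripper's body presses on something with over 40 N, if the wrist force passes 120 N, or if a joint passes its speed limit or range.

## Robot

A 6-joint arm with a two-finger parallel gripper is mounted at the origin on the work surface. World frame = base frame: x ahead of the robot, y to its left, z up, the work surface at z = 0. Lengths are in m, angles in rad, forces in N, time in s.
With the tool pointing down it reaches from about 0.275 to 0.725 m from the base axis. Payload 5.6 kg.
Tool frame: the origin (TCP) lies midway between the tips of the shut fingers; the grasp point (between the pads) lies 19 mm behind it (ctrl.pinch_z is the distance from the TCP to the grasp point, in m); z points along the fingers, y is the line along which they close (so a half turn about z gives the same grasp; the last joint's range is limited). The gripper opens to 85 mm and grips with 20 to 120 N. Pads are 22 mm wide; open, the fingers measure 114 mm over their backs; the gripper's body (76 mm by 85 mm) begins 54 mm behind the grasp point. The pads swing forward as they close: fully open they stand 13 mm farther back than shut.
Start: joints at [-0.83, 0.255, 0.108, 0, -1.424, -0.285], TCP at [0.242, -0.494, 0.231] pointing down, gripper open.
Joint ranges: [-2.95, 2.95], [-1.21, 1.97], [-1.09, 1.5], [-2.87, 1.71], [-2.94, -0.07], [-3.05, 3.05]. Speed limits (rad/s): [2.57, 2.57, 3.14, 3.14, 3.14, 3.14].

## Interface

Orientations are given as [roll, pitch, yaw] about the fixed x, y, z axes, in that order (R = Rz(yaw) Ry(pitch) Rx(roll)).
In Python, from workcell import ctrl gives the robot as it stands.
- The arm moves only by the tool jog_arm, never from a script. Its argument "motion" is a list of rows, each a list of 6 numbers: the shift along the tool's x, y, z normalised to -1 to 1, where 1 is 200 mm, then the turn, a rotation vector about the tool's x, y, z normalised to -1 to 1, where 1 is 180 degrees. In form: [[x, y, z, ax, ay, az], ...]. A call has 1 to 5 rows; each row is the pose to reach, as a shift and turn from the pose commanded when the call began, along the tool's axes at that moment, turning the shorter way round; what a row does not reach only later rows make up. A row lasts 1/10 s, in which the tool goes at most 50 mm and 8.59 degrees, less where a joint would pass 70% of its speed; a pose out of reach is approached as far as the arm can. A call with a number of a shift or a turn outside -1 to 1 is refused whole. A call with a gripper value outside its range is refused whole. "fingers" is the opening, from 0 (shut) to 1 (fully open), set as the call begins (left out, the last holds). The fingers move at their own pace and stop on an object; "newtons" is the grip in N (left out, the last holds). Time passes only in rows, so rows that repeat a pose let the fingers close. It gives the time, the measured TCP pose, the force, the opening and the grip force at its end, in the units of the state.
- ctrl.get_state(): the state, without advancing time (a new reading comes with each control period).
- ctrl.camera(name): name is "side" or "top"; returns the picture (480x640x3 uint8, blue, green, red); there is no depth.
- ctrl.camera_params(name): a dict with "vertical_fov" (degrees; the focal length in pixels is half the picture's height over the tangent of half this angle, whatever the lens; pixels are square), "cx", "cy" (the principal point, pixels), "R" (3x3) and "t" (3): a world point X has camera coordinates R X + t. Camera axes: x right, y down, z forward; pixel columns grow to the right and rows downward; lengths in m; the calibration is good to about 2 mm. A picture is of the moment at which its call begins. camera_params takes no time and is no camera call.
- ctrl.job_done(): hands the job in; it is judged then, once.
The state is a dict: "t": time; "q": joint angles; "joint_vel": joint speeds; "tau": joint torques, N m; "position": TCP position; "ee_rot": TCP orientation; "force": force on the tool from outside, world axes, zero at the start; "torque": the same for the moment, N m; "opening": finger opening in m; "grasp_force": force on a finger pad.
Only numpy, scipy, OpenCV 4.12 (cv2) and the standard library are available. Lean on these libraries where they do the work, as an engineer would, in place of code of your own. Each camera call takes 0.05 s, during which the arm holds its last target. There are 200 camera calls.

## Working session

There is one attempt and no reset: what is moved stays moved. The work goes in short steps, Python scripts to look and compute and a tool call to move; the robot and the scene stay as the last step left them, time stands still between calls to the robot, and variables do not carry over. Pictures are saved under pics/ and viewed, at most 11 in all, crops included, and the job is handed in when it is done.

Besides the shell and the picture viewer there is one more tool, called after ">>>" in YAML: its name, and indented under it one key for each argument. jog_arm: Moves the arm, as the interface text tells. Scaled input: -1 to 1 covers 200 mm each way for a shift and 180 degrees each way for a turn. Its arguments: {"type":"object","properties":{"motion":{"type":"array","items":{"type":"array","items":{"type":"number","minimum":-1,"maximum":1}}},"fingers":{"type":"number"},"newtons":{"type":"number"}},"required":["motion"]}

```bash
ls; mkdir -p pics; python3 - <<'E'
from workcell import ctrl
import cv2
s=ctrl.get_state()
print(s)
for n in("side","top"):
    p=ctrl.camera_params(n);print(n,p)
    cv2.imwrite(f"pics/{n}0.png",ctrl.camera(n))
E
```

```text
pics
{'t': 0.0, 'q': array([-8.30399855e-01,  2.55728256e-01,  1.07039098e-01, -4.92237465e-04,
       -1.42386805e+00, -2.84600863e-01]), 'joint_vel': array([ 3.91213305e-04, -4.73368171e-04,  1.79158167e-03, -2.19777606e-05,
       -2.45836018e-04, -1.41493418e-03]), 'tau': array([ 1.53280485e-03, -3.86628878e+01,  2.37947220e+01,  5.36525533e+00,
       -5.94452256e-03, -2.36295881e-05]), 'position': array([ 0.24195262, -0.493393  ,  0.23041667]), 'ee_rot': array([ 3.13976590e+00, -2.71920887e-05, -2.68586951e+00]), 'force': array([0.78957282, 0.30315276, 0.41137951]), 'torque': array([-0.02189521,  0.00129333, -0.03250177]), 'grasp_force': 0.0, 'opening': 0.08564366040918181}
side {'vertical_fov': 50.91615948562174, 'cx': 314.724159883282, 'cy': 230.00397205504615, 'R': array([[-0.98937909, -0.14331797,  0.02426869],
       [-0.09565352,  0.5162119 , -0.85110263],
       [ 0.10945052, -0.84438453, -0.52443812]]), 't': array([0.46792546, 0.10156018, 1.26702736])}
top {'vertical_fov': 46.072561345591794, 'cx': 321.9911764351734, 'cy': 230.8221436152082, 'R': array([[-0.02761899, -0.99949995, -0.01539625],
       [-0.99628773,  0.02877999, -0.08113248],
       [ 0.08153502,  0.0130983 , -0.9965844 ]]), 't': array([0.10825316, 0.48514727, 1.31693602])}
```

View pics/side0.png

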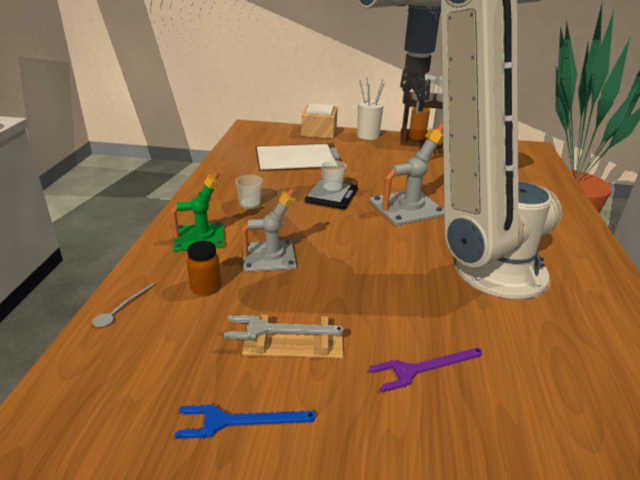

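View pics/top0.png

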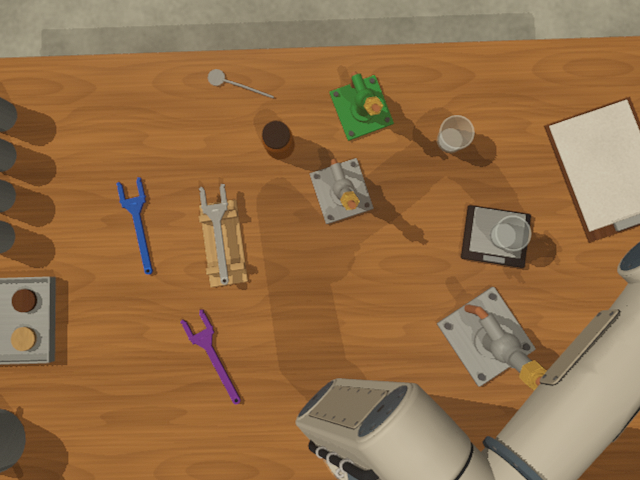

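The wanted riser is the small grey one: top view around (342,190), with its nut at (349,200), and side view around (270,240), with its nut at (286,198). The silver wrench lies on the wooden rest at top (218,235), side (290,335). I'll take zoomed crops next.

```bash
python3 - <<'E'
import cv2,numpy as np
t=cv2.imread("pics/top0.png");s=cv2.imread("pics/side0.png")
f=lambda im,x,y,w,h,k:cv2.resize(im[y:y+h,x:x+w],None,fx=k,fy=k,interpolation=cv2.INTER_CUBIC)
a=f(t,300,145,80,80,5);b=f(s,235,180,80,80,5) # 400x400
c=f(t,185,175,70,120,5)
c=cv2.rotate(c,cv2.ROTATE_90_CLOCKWISE)[:, :] #600x350
c=cv2.resize(c,(343,200))
d=f(s,215,305,135,60,3); d=cv2.resize(d,(450,200))
o=np.zeros((600,800,3),np.uint8);o[:400,:400]=a;o[:400,400:]=b;o[400:,:343]=c;o[400:,343:793]=d
cv2.imwrite("pics/crop.png",o)
for n,im,pts in(("top",t,[(349,200),(320,185),(330,215),(215,215),(228,262),(210,250)]),("side",s,[(286,198),(255,262),(300,330),(280,350)])):
    h=cv2.cvtColor(im,cv2.COLOR_BGR2HSV)
    print(n,[h[y,x].tolist() for x,y in pts])
E
```

```text
top [[16, 164, 162], [21, 35, 154], [15, 43, 94], [20, 38, 156], [17, 132, 170], [17, 127, 183]]
side [[19, 201, 209], [23, 30, 138], [23, 29, 157], [16, 155, 206]]
```

View pics/crop.png

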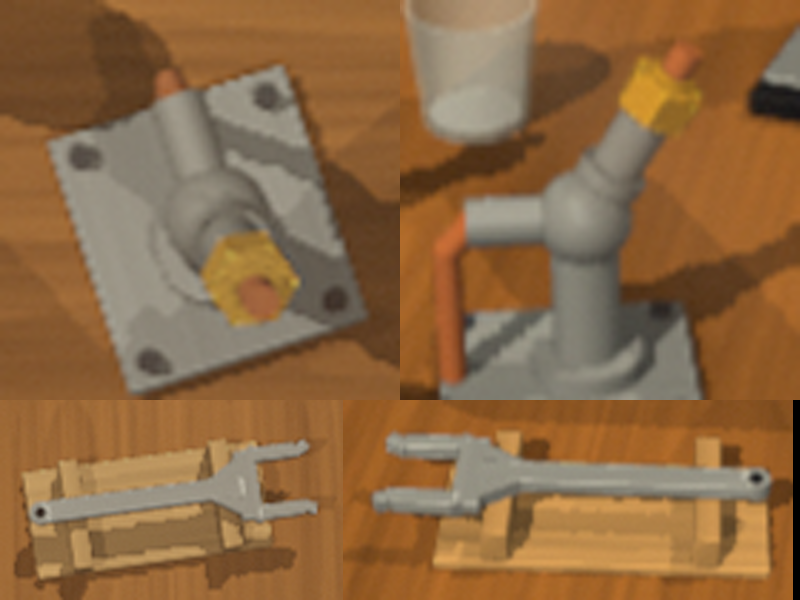

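The crop shows the nut centre at about top (350,201) and side (287,199). The plate corners are at top (309.6,173.6), (357,158), (373.4,208.4) and (326,223.6). The wrench handle hole is at the robot end and the jaws point away from the robot.

```bash
cat > h.py <<'E'
import cv2,numpy as np
from workcell import ctrl
from scipy.spatial.transform import Rotation as Ro
P={n:ctrl.camera_params(n) for n in("top","side")}
def ray(n,uv):
    p=P[n];f=240/np.tan(np.radians(p["vertical_fov"]/2));R=np.array(p["R"])
    d=R.T@np.array([(uv[0]-p["cx"])/f,(uv[1]-p["cy"])/f,1]);return -R.T@np.array(p["t"]),d/np.linalg.norm(d)
def onz(n,uv,z):
    o,d=ray(n,uv);return o+d*(z-o[2])/d[2]
def tri(a,b):
    o1,d1=ray("top",a);o2,d2=ray("side",b)
    k=np.linalg.lstsq(np.c_[d1,-d2],o2-o1,rcond=None)[0];p,q=o1+k[0]*d1,o2+k[1]*d2
    return (p+q)/2,np.linalg.norm(p-q)
def proj(n,X):
    p=P[n];f=240/np.tan(np.radians(p["vertical_fov"]/2));c=np.array(p["R"])@X+p["t"];return c[:2]/c[2]*f+[p["cx"],p["cy"]]
def blob(im,lo,hi,roi):
    h=cv2.cvtColor(im,cv2.COLOR_BGR2HSV);m=cv2.inRange(h,np.array(lo),np.array(hi));k=np.zeros_like(m);x,y,w,hh=roi;k[y:y+hh,x:x+w]=m[y:y+hh,x:x+w]
    c=max(cv2.findContours(k,cv2.RETR_EXTERNAL,cv2.CHAIN_APPROX_NONE)[0],key=cv2.contourArea);return c
def mid(c):
    c=cv2.convexHull(c);m=cv2.moments(c);return np.array([m["m10"],m["m01"]])/m["m00"]
E
python3 - <<'E'
from h import *
np.set_printoptions(precision=4,suppress=True)
t=cv2.imread("pics/top0.png");s=cv2.imread("pics/side0.png")
# plate
c=blob(t,(0,0,50),(40,75,255),(300,150,85,85))
h=cv2.convexHull(c);q=cv2.approxPolyDP(h,4,True)[:,0].astype(float);print("plate poly",q.tolist(),cv2.minAreaRect(h))
hand=np.array([(309.6,173.6),(357,158),(373.4,208.4),(326,223.6)])
W=np.array([onz("top",u,.01) for u in hand]);print(W)
print("sides",[np.linalg.norm(W[i]-W[(i+1)%4]) for i in range(4)])
ctr=W.mean(0);dx=((W[2]-W[1])+(W[3]-W[0]));yaw=np.arctan2(dx[1],dx[0]);print("ctr",ctr,"lean dir deg",np.degrees(yaw))
a=np.array([np.cos(yaw),np.sin(yaw),0]);N=np.r_[ctr[:2],0]+.0375*a+[0,0,.165];print("nut pred",N,proj("top",N),proj("side",N))
for lo in (17,18,19):
  A=blob(t,(lo,150,90),(32,255,255),(335,185,30,30));B=blob(s,(lo,150,90),(32,255,255),(275,180,30,35))
  print(lo,mid(A),cv2.boundingRect(A),mid(B),cv2.boundingRect(B),tri(mid(A),mid(B)))
# wrench
w=blob(t,(0,0,60),(40,80,255),(190,178,55,115));print("wrench bb",cv2.boundingRect(w),mid(w))
pts=w[:,0].astype(float);G=np.array([onz("top",u,.042)[:2] for u in pts])
m=cv2.moments(w);cen=np.array([m["m10"],m["m01"]])/m["m00"]
u,sv,vt=np.linalg.svd(G-G.mean(0));print("axis",vt[0])
hd=[p for p in G if p[0]<G[:,0].max()-.1 ];hd=np.array(hd)
# handle sections: centreline
x0=G[:,0].min()
xs=np.arange(x0+.015,x0+.12,.012);cl=[]
for x in xs:
    y=G[abs(G[:,0]-x)<.006][:,1];cl.append((x,(y.max()+y.min())/2,y.max()-y.min()))
cl=np.array(cl);k=np.polyfit(cl[:,0],cl[:,1],1);print(cl,"slope deg",np.degrees(np.arctan(k[0])))
d=np.array([1,k[0]])/np.hypot(1,k[0]);pr=G@d;print("len",pr.max()-pr.min())
e=pr.min();print("grip est", d*(e+.106)+np.array([-d[1],d[0]])*(np.array([0,k[1]])@[-d[1],d[0]]))
# rest
r=blob(t,(14,90,120),(24,150,255),(195,190,60,105));print("rest",cv2.minAreaRect(r))
E
```

```text
plate poly [[356.0, 158.0], [372.0, 208.0], [326.0, 223.0], [310.0, 173.0]] ((340.9000244140625, 190.2000274658203), (54.70740509033203, 49.647762298583984), 71.56504821777344)
[[ 0.628   0.1207  0.01  ]
 [ 0.6626  0.0054  0.01  ]
 [ 0.5391 -0.0298  0.01  ]
 [ 0.5059  0.0846  0.01  ]]
sides [np.float64(0.12035664872403395), np.float64(0.12834838064838944), np.float64(0.11912807609175093), np.float64(0.12730354400725905)]
ctr [0.5839 0.0452 0.01  ] lean dir deg -163.8100836147865
nut pred [0.5479 0.0347 0.165 ] [348.3121 196.3751] [283.4566 199.4759]
17 [349.361  200.1919] (341, 192, 18, 18) [286.6595 198.9064] (279, 191, 17, 16) (array([0.54  , 0.0329, 0.1663]), np.float64(0.0009227103972806327))
18 [349.2225 200.0033] (341, 192, 18, 18) [286.5351 198.9386] (279, 192, 16, 15) (array([0.5403, 0.0332, 0.1663]), np.float64(0.0007678054421515942))
19 [349.1134 199.953 ] (341, 192, 18, 18) [286.0607 198.5325] (279, 192, 16, 13) (array([0.5408, 0.0335, 0.1675]), np.float64(0.0018892295488066395))
wrench bb (199, 184, 30, 101) [216.6907 225.0686]
axis [-0.9929 -0.1193]
[[0.384  0.3248 0.0186]
 [0.396  0.3269 0.0187]
 [0.408  0.329  0.0187]
 [0.42   0.3301 0.0165]
 [0.432  0.3311 0.0186]
 [0.444  0.3321 0.0164]
 [0.456  0.3343 0.0165]
 [0.468  0.3353 0.0187]
 [0.48   0.3375 0.0187]] slope deg 7.018578718359966
len 0.23411247999729973
grip est [0.4741 0.3364]
rest ((232.78375244140625, 241.64817810058594), (83.62850952148438, 20.52538299560547), 83.8844985961914)
```

```bash
cat >> h.py <<'E'
np.set_printoptions(precision=4,suppress=True)
from scipy.spatial.transform import Slerp
N=np.array([.5403,.0332,.1655]);LD=np.radians(-163.8)
A=np.array([.5*np.cos(LD),.5*np.sin(LD),np.cos(np.pi/6)])
U=np.array([0,0,1])-A[2]*A;U/=np.linalg.norm(U);L=np.cross(A,U)
def e(phi):p=np.radians(phi);return np.cos(p)*U+np.sin(p)*L
def pose(x,z,tcp):return np.c_[x,np.cross(z,x),z],np.array(tcp)
def nutpose(phi,out):  # grasp point 'out' m along axis from nut mid
    return pose(e(phi),-A,N+A*(out-.019))
def wrpose(phi,out,back,rg=.105): # tool x along wrench x = e(phi); grip at rg behind nut centre
    return pose(e(phi),-A,N-e(phi)*(rg+back)+A*(out-.019))
def cur():
    s=ctrl.get_state();return Ro.from_euler("xyz",s["ee_rot"]).as_matrix(),np.array(s["position"])
def rel(c,g):
    return np.round(np.r_[c[0].T@(g[1]-c[1])/.2,Ro.from_matrix(c[0].T@g[0]).as_rotvec()/np.pi],3)
def plan(c,g,n):  # n calls, equal slices
    S=Slerp([0,1],Ro.from_matrix([c[0],g[0]]));p=c
    for i in range(1,n+1):
        w=(S(i/n).as_matrix(),c[1]+(g[1]-c[1])*i/n);print("call",rel(p,w).tolist(),w[1]);p=w
def st():
    s=ctrl.get_state();print("t",s["t"],"q",s["q"],"p",s["position"],"F",s["force"],"M",s["torque"],"op",s["opening"],"g",s["grasp_force"])
E
python3 - <<'E'
from h import *
c=cur();c=(c[0],c[1]+[0,0,.17]);g=nutpose(-45,.15);print(c[1],g[1]);print(np.degrees(Ro.from_matrix(c[0].T@g[0]).magnitude()))
plan(c,g,4)
E
```

```text
[ 0.242  -0.4934  0.4005] [0.4774 0.0149 0.2789]
127.13565319680114
call [-0.544, 0.441, 0.153, 0.049, -0.015, -0.169] [ 0.3008 -0.3663  0.3701]
call [-0.692, 0.127, 0.138, 0.049, -0.015, -0.169] [ 0.3597 -0.2393  0.3397]
call [-0.659, -0.216, 0.179, 0.049, -0.015, -0.169] [ 0.4185 -0.1122  0.3093]
call [-0.457, -0.486, 0.261, 0.049, -0.015, -0.169] [0.4774 0.0149 0.2789]
```

>>> jog_arm:
  motion:
    - [0,0,-0.85,0,0,0]
    - [0,0,-0.85,0,0,0]
    - [0,0,-0.85,0,0,0]
    - [0,0,-0.85,0,0,0]
  fingers: 1

```text
t: 0.5
position: [0.2418, -0.4945, 0.4063]
ee_rot: [-3.134, 0.0, -2.686]
force: [-0.5, -0.4, 0.1]
opening: 0.0856
grasp_force: 0.0
```

>>> jog_arm:
  motion:
    - [-0.14,0.11,0.04,0.012,-0.004,-0.042]
    - [-0.27,0.22,0.08,0.025,-0.008,-0.085]
    - [-0.41,0.33,0.11,0.037,-0.011,-0.127]
    - [-0.544,0.441,0.153,0.049,-0.015,-0.169]

```text
t: 0.9
position: [0.3014, -0.3654, 0.3702]
ee_rot: [-2.981, 0.005, -2.148]
force: [1.2, 0.6, 0.2]
opening: 0.0853
grasp_force: 0.0
```

>>> jog_arm:
  motion:
    - [-0.692,0.127,0.138,0.049,-0.015,-0.169]
    - [-0.692,0.127,0.138,0.049,-0.015,-0.169]
    - [-0.692,0.127,0.138,0.049,-0.015,-0.169]
    - [-0.692,0.127,0.138,0.049,-0.015,-0.169]

```text
t: 1.3
position: [0.3607, -0.2348, 0.3383]
ee_rot: [-2.843, -0.07, -1.613]
force: [0.1, -0.2, 0.0]
opening: 0.0854
grasp_force: 0.0
```

>>> jog_arm:
  motion:
    - [-0.659,-0.216,0.179,0.049,-0.015,-0.169]
    - [-0.659,-0.216,0.179,0.049,-0.015,-0.169]
    - [-0.659,-0.216,0.179,0.049,-0.015,-0.169]
    - [-0.659,-0.216,0.179,0.049,-0.015,-0.169]

```text
t: 1.7
position: [0.419, -0.1082, 0.3068]
ee_rot: [-2.762, -0.207, -1.092]
force: [-0.0, -0.7, -1.7]
opening: 0.0851
grasp_force: 0.0
```

>>> jog_arm:
  motion:
    - [-0.457,-0.486,0.261,0.049,-0.015,-0.169]
    - [-0.457,-0.486,0.261,0.049,-0.015,-0.169]
    - [-0.457,-0.486,0.261,0.049,-0.015,-0.169]
    - [-0.457,-0.486,0.261,0.049,-0.015,-0.169]
    - [-0.457,-0.486,0.261,0.049,-0.015,-0.169]

```text
t: 2.2
position: [0.4774, 0.0146, 0.2776]
ee_rot: [-2.757, -0.365, -0.572]
force: [0.1, -0.5, -0.4]
opening: 0.0853
grasp_force: 0.0
```

```bash
python3 - <<'E'
from h import *
st();c=cur()
print("now->pre",rel(c,nutpose(-45,.15)))
print("in",rel(nutpose(-45,.15),nutpose(-45,.0)))
t=ctrl.camera("top");s=ctrl.camera("side");print(proj("top",c[1]),proj("side",c[1]))
o=np.zeros((400,800,3),np.uint8)
o[:,:400]=cv2.resize(t[130:230,290:390],(400,400),interpolation=cv2.INTER_CUBIC)
o[:,400:]=cv2.resize(s[120:280,220:380],(400,400),interpolation=cv2.INTER_CUBIC)
cv2.imwrite("pics/pre.png",o)
E
```

```text
t 2.2 q [ 0.4142 -0.2582 -0.4447  0.0906 -0.8665  0.616 ] p [0.4774 0.0146 0.2776] F [ 0.1252 -0.5218 -0.4116] M [-0.4427  1.4086 -0.0342] op 0.08532126966274 g 0.0
now->pre [ 0.002 -0.004 -0.006  0.001 -0.001  0.001]
in [ 0.   -0.    0.75  0.    0.    0.  ]
[361.814  224.2372] [314.8195 154.9986]
```

View pics/pre.png

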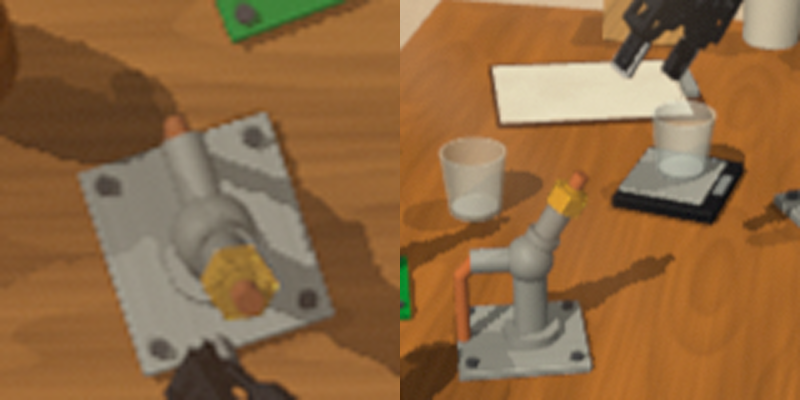

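The jaws are open above and in front of the nut. The stub tip is at side (291,190), top (351.5,203). I'll check the nut axis against these points before going in.

```bash
python3 - <<'E'
from h import *
for k in(0,.029,-.075):print(k,proj("top",N+k*A),proj("side",N+k*A))
T,err=tri((351.5,203),(290.8,190));print("stub",T,err,"pred",N+.029*A)
t=ctrl.camera("top");s=ctrl.camera("side")
A_=blob(t,(17,150,90),(32,255,255),(335,185,30,30));B=blob(s,(17,150,90),(32,255,255),(275,180,30,35));print(mid(A_),mid(B),tri(mid(A_),mid(B)))
E
```

```text
0 [349.162  199.8682] [286.6837 199.2738]
0.029 [351.7197 204.8265] [292.7069 189.688 ]
-0.075 [343.039  187.9987] [271.6143 223.2565]
stub [0.5306 0.0295 0.1895] 0.0005770013644718134 pred [0.5264 0.0292 0.1906]
[349.0964 199.8913] [286.3148 199.0294] (array([0.5407, 0.0334, 0.1662]), np.float64(0.0009851711861122475))
```

>>> jog_arm:
  motion:
    - [0.0,0,0.2,0,0,0]
    - [0.0,0,0.4,0,0,0]
    - [0,0,0.55,0,0,0]
    - [0,0,0.65,0,0,0]
    - [0,0,0.742,0,0,0]

```text
t: 2.9
position: [0.5498, 0.0338, 0.1491]
ee_rot: [-2.756, -0.365, -0.577]
force: [-0.6, -1.0, 0.1]
opening: 0.0854
grasp_force: 0.0
```

>>> jog_arm:
  motion:
    - [0,0,0,0,0,0]
    - [0,0,0,0,0,0]
    - [0,0,0,0,0,0]
    - [0,0,0,0,0,0]
    - [0,0,0,0,0,0]
  fingers: 0.3
  newtons: 30

```text
t: 3.4
position: [0.5495, 0.0338, 0.1516]
ee_rot: [-2.755, -0.368, -0.575]
force: [-3.8, -3.2, 4.9]
opening: 0.0339
grasp_force: 30.0
```

```bash
python3 - <<'E'
from h import *
st();print(rel(cur(),nutpose(-45,0)))
E
```

```text
t 3.4 q [ 0.381  -0.0072 -0.5882  0.1209 -0.4679  0.594 ] p [0.5495 0.0338 0.1516] F [-3.8419 -3.2279  4.946 ] M [-1.3612  1.8844 -0.3788] op 0.033853952905401156 g 29.993797733914107
[-0.01  -0.004  0.012  0.    -0.002  0.001]
```

>>> jog_arm:
  motion:
    - [0,0,0,0,0,0.04]
    - [0,0,0,0,0,0.08]
    - [0,0,0,0,0,0.12]
    - [0,0,0,0,0,0.16]
    - [0,0,0,0,0,0.167]

```text
t: 3.9
position: [0.549, 0.0333, 0.1512]
ee_rot: [-2.631, -0.134, -1.066]
force: [-6.2, -6.1, 6.1]
opening: 0.0335
grasp_force: 30.9
```

```bash
python3 - <<'E'
from h import *
st();s=ctrl.get_state();print(rel(cur(),nutpose(-75,0)),"axial M",s["torque"]@A,"tau6",s["tau"][5],"Ftool",cur()[0].T@s["force"])
E
```

```text
t 3.9 q [ 0.3806 -0.0072 -0.5888  0.1213 -0.4688  0.0657] p [0.549  0.0333 0.1512] F [-6.1863 -6.0828  6.0711] M [-2.0335  2.1946 -0.5739] op 0.033537762813924635 g 30.862815727014095
[-0.012 -0.003  0.012 -0.    -0.002 -0.001] axial M 0.1732740158778229 tau6 -0.7981939427554607 Ftool [ 3.1175  4.5058 -9.0613]
```

>>> jog_arm:
  motion:
    - [0,0,0,0,0,0.04]
    - [0,0,0,0,0,0.08]
    - [0,0,0,0,0,0.12]
    - [0,0,0,0,0,0.15]
    - [0,0,0,0,0,0.15]

```text
t: 4.4
position: [0.5485, 0.0331, 0.1507]
ee_rot: [-2.626, 0.101, -1.475]
force: [-8.4, -4.9, 8.1]
opening: 0.0338
grasp_force: 28.7
```

```bash
cat >> h.py <<'E'
def tq():
    s=ctrl.get_state();R,p=cur();x=R[:,0];print("phi",np.degrees(np.arctan2(x@L,x@U)),"axial M",s["torque"]@A,"tau6",s["tau"][5],"Ftool",R.T@s["force"],"op",s["opening"],"q6",s["q"][5])
E
python3 -c "
from h import *
tq()"
```

```text
phi -102.13446410409723 axial M 0.12750837189947167 tau6 -0.985606424510479 Ftool [  3.2626   3.4953 -11.7097] op 0.03383438830025916 q6 -0.40445131492410735
```

>>> jog_arm:
  motion:
    - [0,0,0,0,0,0.03]
    - [0,0,0,0,0,0.055]
    - [0,0,0,0,0,0.06]
    - [0,0,0,0,0,0.06]
    - [0,0,0,0,0,0.06]

```text
t: 4.9
position: [0.5482, 0.0331, 0.1506]
ee_rot: [-2.65, 0.191, -1.639]
force: [-8.9, -6.1, 7.4]
opening: 0.0336
grasp_force: 28.6
```

```bash
python3 -c "
from h import *
tq()"
```

```text
phi -112.79421704199625 axial M 0.07856930624740914 tau6 -0.08994243806228042 Ftool [  5.1388   3.4675 -11.5204] op 0.03359475188133294 q6 -0.5903187259431358
```

>>> jog_arm:
  motion:
    - [0,0,0,0,0,0.012]
    - [0,0,0,0,0,0.024]

```text
t: 5.1
position: [0.5481, 0.0331, 0.1505]
ee_rot: [-2.665, 0.226, -1.709]
force: [-11.0, -5.8, 8.2]
opening: 0.034
grasp_force: 29.1
```

```bash
python3 -c "
from h import *
tq();st()"
```

```text
phi -117.18700522585931 axial M 0.07188212695968833 tau6 0.36430866457521915 Ftool [  5.212    4.5802 -13.1841] op 0.0339827742565647 q6 -0.6670987429341275
t 5.1 q [ 0.3809 -0.0075 -0.5898  0.1205 -0.4699 -0.6671] p [0.5481 0.0331 0.1505] F [-11.0198  -5.7754   8.1959] M [-1.5279  3.182  -0.2516] op 0.0339827742565647 g 29.11537076539389
```

```bash
python3 - <<'E'
from h import *
t=cv2.imread("pics/top0.png")
def ang(uv,k):
    o,d=ray("top",uv);c=N+k*A;X=o+d*((c-o)@A)/(d@A)-c;return round(np.degrees(np.arctan2(X@L,X@U))%360,1),round(1e3*np.linalg.norm(X),1)
for v in[(222,240),(272,233),(298,280),(280,318),(232,325),(205,280)]:
    uv=(300+v[0]/5-.4,145+v[1]/5-.4);print(v,ang(uv,.01),ang(uv,0),ang(uv,-.01))
for k in(-.01,.01):
  for off in (0,15,30,45): print(k,off,[ (5*(proj("top",N+k*A+.0196*e(off+60*i))-[299.6,144.6])).round().tolist() for i in range(6)])
f=cv2.resize(t[185:215,335:365],(600,600),interpolation=cv2.INTER_CUBIC);cv2.imwrite("pics/nut.png",f)
E
```

```text
(222, 240) (np.float64(16.6), np.float64(24.6)) (np.float64(17.9), np.float64(20.4)) (np.float64(19.9), np.float64(16.3))
(272, 233) (np.float64(324.7), np.float64(24.1)) (np.float64(316.3), np.float64(21.5)) (np.float64(305.9), np.float64(19.4))
(298, 280) (np.float64(257.2), np.float64(19.6)) (np.float64(246.6), np.float64(21.9)) (np.float64(238.3), np.float64(24.8))
(280, 318) (np.float64(202.1), np.float64(20.0)) (np.float64(200.0), np.float64(24.5)) (np.float64(198.6), np.float64(29.0))
(232, 325) (np.float64(139.0), np.float64(19.6)) (np.float64(147.7), np.float64(22.8)) (np.float64(154.1), np.float64(26.4))
(205, 280) (np.float64(65.0), np.float64(20.4)) (np.float64(76.1), np.float64(18.4)) (np.float64(89.4), np.float64(17.2))
-0.01 0 [[232.0, 227.0], [200.0, 260.0], [212.0, 300.0], [255.0, 308.0], [287.0, 276.0], [276.0, 235.0]]
-0.01 15 [[221.0, 232.0], [198.0, 271.0], [221.0, 307.0], [266.0, 303.0], [289.0, 265.0], [266.0, 229.0]]
-0.01 30 [[211.0, 240.0], [200.0, 282.0], [232.0, 310.0], [275.0, 296.0], [287.0, 254.0], [255.0, 226.0]]
-0.01 45 [[204.0, 249.0], [204.0, 292.0], [243.0, 311.0], [282.0, 287.0], [283.0, 244.0], [244.0, 225.0]]
0.01 0 [[240.0, 243.0], [208.0, 276.0], [220.0, 318.0], [264.0, 326.0], [296.0, 293.0], [285.0, 252.0]]
0.01 15 [[229.0, 248.0], [206.0, 288.0], [229.0, 324.0], [275.0, 321.0], [298.0, 282.0], [275.0, 245.0]]
0.01 30 [[220.0, 256.0], [208.0, 299.0], [240.0, 327.0], [284.0, 313.0], [296.0, 271.0], [264.0, 242.0]]
0.01 45 [[212.0, 266.0], [212.0, 309.0], [252.0, 328.0], [292.0, 304.0], [292.0, 260.0], [252.0, 241.0]]
```

View pics/nut.png

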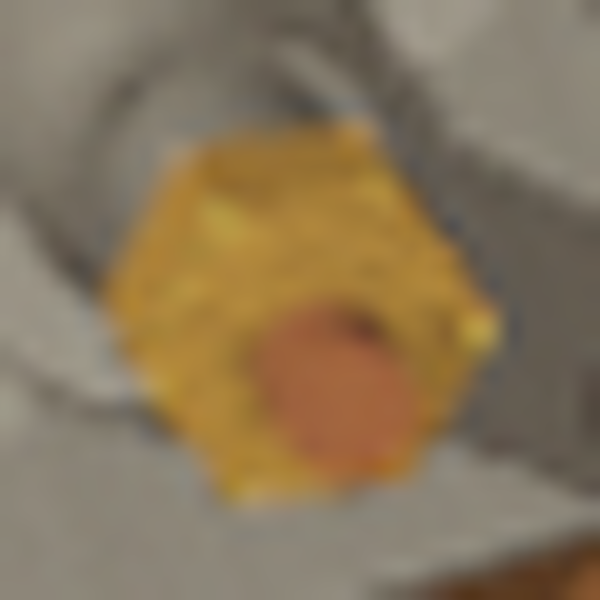

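>>> jog_arm:
  motion:
    - [0,0,0,0,0,0.04]
    - [0,0,0,0,0,0.08]
    - [0,0,0,0,0,0.12]
    - [0,0,0,0,0,0.16]
    - [0,0,0,0,0,0.2]

```text
t: 5.6
position: [0.5475, 0.0335, 0.1501]
ee_rot: [-2.885, 0.461, -2.336]
force: [-14.8, -0.0, 10.4]
opening: 0.0339
grasp_force: 28.9
```

```bash
python3 -c "
from h import *
tq()"
```

```text
phi -153.41788393286194 axial M 0.0870786245882856 tau6 1.4934498444199562 Ftool [  4.5812   6.7828 -16.0814] op 0.03391844129670277 q6 -1.299028044843682
```

>>> jog_arm:
  motion:
    - [0,0,0,0,0,0.03]
    - [0,0,0,0,0,0.055]
    - [0,0,0,0,0,0.07]

```text
t: 5.9
position: [0.5473, 0.0338, 0.15]
ee_rot: [-2.998, 0.505, -2.577]
force: [-17.0, 0.2, 11.0]
opening: 0.0337
grasp_force: 28.9
```

```bash
python3 -c "
from h import *
tq()"
```

```text
phi -165.89212121825923 axial M 0.10024946854790318 tau6 0.16539725940674543 Ftool [  7.1567   6.8065 -17.7328] op 0.03374236011893432 q6 -1.5166756837460476
```

>>> jog_arm:
  motion:
    - [0,0,0,0,0,0.012]
    - [0,0,0,0,0,0.024]

```text
t: 6.1
position: [0.5473, 0.0339, 0.15]
ee_rot: [-3.039, 0.514, -2.66]
force: [-17.4, 2.1, 11.2]
opening: 0.0339
grasp_force: 29.9
```

```bash
python3 -c "
from h import *
tq();st()"
```

```text
phi -170.10647855530453 axial M 0.2788977657163987 tau6 0.17680564429610968 Ftool [  7.1276   8.129  -17.7563] op 0.033874996584452595 q6 -1.590463032632278
t 6.1 q [ 0.3824 -0.0081 -0.5906  0.1188 -0.4706 -1.5905] p [0.5473 0.0339 0.15  ] F [-17.42     2.078   11.1532] M [0.4739 4.8272 1.3623] op 0.033874996584452595 g 29.864622390759905
```

>>> jog_arm:
  motion:
    - [0,0,0,0,0,0]
    - [0,0,0,0,0,0]
    - [0,0,0,0,0,0]
    - [0,0,0,0,0,0]
  fingers: 1

```text
t: 6.5
position: [0.5497, 0.0343, 0.1503]
ee_rot: [-3.037, 0.517, -2.658]
force: [-0.3, 0.1, -0.3]
opening: 0.0853
grasp_force: 0.0
```

```bash
python3 -c "
from h import *
st();tq();c=cur();print('center est',c[1]+.019*A, rel(c,nutpose(-170,0)))
b=(c[0],c[1]+A*.16);print(b[1])
d=np.radians(7.0)
g=pose([np.cos(d),np.sin(d),0],[0,0,-1],[.474,.3364,.17])
plan(b,g,5)"
```

```text
t 6.5 q [ 0.3815 -0.0048 -0.5884  0.1201 -0.4664 -1.5891] p [0.5497 0.0343 0.1503] F [-0.3103  0.1005 -0.3098] M [-0.39    1.4193 -0.026 ] op 0.08528109887024331 g 0.0
phi -169.9957863322383 axial M -0.03329122280599879 tau6 0.0019706904276972637 Ftool [0.3512 0.2485 0.1315] op 0.08528109887024331 q6 -1.589095714732602
center est [0.5406 0.0317 0.1668] [ 0.001  0.008  0.006 -0.002  0.001  0.   ]
[0.4729 0.012  0.2889]
call [-0.073, 0.304, 0.147, -0.047, -0.001, -0.173] [0.4731 0.0769 0.2651]
call [-0.213, 0.198, 0.186, -0.047, -0.001, -0.173] [0.4733 0.1418 0.2413]
call [-0.277, 0.031, 0.204, -0.047, -0.001, -0.173] [0.4736 0.2067 0.2176]
call [-0.245, -0.145, 0.196, -0.047, -0.001, -0.173] [0.4738 0.2715 0.1938]
call [-0.127, -0.276, 0.164, -0.047, -0.001, -0.173] [0.474  0.3364 0.17  ]
```

>>> jog_arm:
  motion:
    - [0,0,-0.1,0,0,0]
    - [0,0,-0.3,0,0,0]
    - [0,0,-0.55,0,0,0]
    - [0,0,-0.8,0,0,0]
    - [0,0,-0.8,0,0,0]

```text
t: 7.0
position: [0.4733, 0.0124, 0.2973]
ee_rot: [-3.033, 0.53, -2.655]
force: [1.1, 0.0, 0.4]
opening: 0.0855
grasp_force: 0.0
```

>>> jog_arm:
  motion:
    - [-0.073,0.304,0.147,-0.047,-0.001,-0.173]
    - [-0.073,0.304,0.147,-0.047,-0.001,-0.173]
    - [-0.073,0.304,0.147,-0.047,-0.001,-0.173]
    - [-0.073,0.304,0.147,-0.047,-0.001,-0.173]

```text
t: 7.4
position: [0.4721, 0.0783, 0.2646]
ee_rot: [-2.907, 0.424, -2.047]
force: [0.1, -0.2, 0.0]
opening: 0.0852
grasp_force: 0.0
```

>>> jog_arm:
  motion:
    - [-0.213,0.198,0.186,-0.047,-0.001,-0.173]
    - [-0.213,0.198,0.186,-0.047,-0.001,-0.173]
    - [-0.213,0.198,0.186,-0.047,-0.001,-0.173]
    - [-0.213,0.198,0.186,-0.047,-0.001,-0.173]

```text
t: 7.8
position: [0.4727, 0.1428, 0.2406]
ee_rot: [-2.86, 0.284, -1.487]
force: [0.5, -0.9, 0.2]
opening: 0.0854
grasp_force: 0.0
```

>>> jog_arm:
  motion:
    - [-0.277,0.031,0.204,-0.047,-0.001,-0.173]
    - [-0.277,0.031,0.204,-0.047,-0.001,-0.173]
    - [-0.277,0.031,0.204,-0.047,-0.001,-0.173]
    - [-0.277,0.031,0.204,-0.047,-0.001,-0.173]

```text
t: 8.2
position: [0.4732, 0.2078, 0.2167]
ee_rot: [-2.895, 0.141, -0.951]
force: [-0.4, -0.4, 0.4]
opening: 0.0855
grasp_force: 0.0
```

>>> jog_arm:
  motion:
    - [-0.245,-0.145,0.196,-0.047,-0.001,-0.173]
    - [-0.245,-0.145,0.196,-0.047,-0.001,-0.173]
    - [-0.245,-0.145,0.196,-0.047,-0.001,-0.173]
    - [-0.245,-0.145,0.196,-0.047,-0.001,-0.173]

```text
t: 8.6
position: [0.4735, 0.2729, 0.1929]
ee_rot: [-2.998, 0.037, -0.415]
force: [0.4, -0.5, -0.3]
opening: 0.0853
grasp_force: 0.0
```

>>> jog_arm:
  motion:
    - [-0.127,-0.276,0.164,-0.047,-0.001,-0.173]
    - [-0.127,-0.276,0.164,-0.047,-0.001,-0.173]
    - [-0.127,-0.276,0.164,-0.047,-0.001,-0.173]
    - [-0.127,-0.276,0.164,-0.047,-0.001,-0.173]
    - [-0.127,-0.276,0.164,-0.047,-0.001,-0.173]

```text
t: 9.1
position: [0.4736, 0.3379, 0.1693]
ee_rot: [-3.139, -0.001, 0.122]
force: [-0.0, -0.6, -1.5]
opening: 0.0856
grasp_force: 0.0
```

```bash
sed -i 's/^U=np.array.*$/&\nN=N+.0005*U-.0015*L/' h.py; python3 - <<'E'
from h import *
st();c=cur()
d=np.radians(7.0)
for z in(.17,.019):print(rel(c,pose([np.cos(d),np.sin(d),0],[0,0,-1],[.474,.3364,z])))
E
python3 - <<'E'
from h import *
# rest pose from wooden mask hull in first top picture (base board/blocks)
t=cv2.imread("pics/top0.png");h=cv2.cvtColor(t,cv2.COLOR_BGR2HSV)
# block tops seen in crop (rotated cw, scale 2.858): near block x62-88, far block x208-230
def un(x,y):
    x,y=x/200*70*200/343*343/ (343/ (120)) if 0 else x, y
    k=343/120; yy=y/(200/70); xx=x/k   # rotated picture: col = 120 - (row) , row = col
    return 185+yy, 175+120-xx
for x,y in((75,518-400),(220,500-400)):print(un(x,y),onz("top",un(x,y),.032))
E
```

```text
t 9.1 q [ 0.8873  0.3409  0.0698 -0.0017 -1.2972  0.806 ] p [0.4736 0.3379 0.1693] F [-0.0404 -0.5774 -1.4621] M [0.0301 0.0454 0.0365] op 0.08558247930975428 g 0.0
[ 0.001  0.008 -0.004 -0.001 -0.    -0.   ]
[ 0.001  0.01   0.751 -0.001 -0.    -0.   ]
(226.3, 268.7609329446064) [0.4044 0.3209 0.032 ]
(220.0, 218.0320699708455) [0.5243 0.3342 0.032 ]
```

>>> jog_arm:
  motion:
    - [0,0.01,0.25,0,0,0]
    - [0,0.01,0.5,0,0,0]
    - [0,0.01,0.65,0,0,0]
    - [0,0.01,0.745,0,0,0]
    - [0,0.01,0.745,0,0,0]

```text
t: 9.6
position: [0.4727, 0.3338, 0.0184]
ee_rot: [-3.14, 0.003, 0.116]
force: [0.2, -0.7, -0.1]
opening: 0.0855
grasp_force: 0.0
```

>>> jog_arm:
  motion:
    - [0,0,0,0,0,0]
    - [0,0,0,0,0,0]
    - [0,0,0,0,0,0]
    - [0,0,0,0,0,0]
    - [0,0,0,0,0,0]
  fingers: 0
  newtons: 60

```text
t: 10.1
position: [0.4746, 0.3361, 0.0223]
ee_rot: [-3.136, -0.003, 0.12]
force: [0.9, 0.7, -0.6]
opening: 0.0164
grasp_force: 58.7
```

```bash
python3 - <<'E'
from h import *
st();c=cur();print("yaw",ctrl.get_state()["ee_rot"])
E
```

```text
t 10.1 q [ 0.884   0.4594 -0.1527 -0.002  -0.953   0.808 ] p [0.4746 0.3361 0.0223] F [ 0.9252  0.6803 -0.6379] M [ 0.1266 -0.1812  0.053 ] op 0.016409276194581775 g 58.7240606546402
yaw [-3.1365 -0.003   0.12  ]
```

>>> jog_arm:
  motion:
    - [0,0,-0.15,0,0,0]
    - [0,0,-0.4,0,0,0]
    - [0,0,-0.65,0,0,0]
    - [0,0,-0.8,0,0,0]
    - [0,0,-0.8,0,0,0]
  newtons: 90

```text
t: 10.6
position: [0.4759, 0.3366, 0.1868]
ee_rot: [-3.132, -0.01, 0.12]
force: [0.2, -0.2, -2.9]
opening: 0.016
grasp_force: 88.2
```

```bash
python3 - <<'E'
from h import *
st();c=cur();D=.0043
g=wrpose(-47,.05+D,.075);print(g[1],np.degrees(Ro.from_matrix(c[0].T@g[0]).magnitude()));plan(c,g,2)
t=ctrl.camera("top");s=ctrl.camera("side")
o=np.zeros((400,800,3),np.uint8)
o[:,:400]=cv2.resize(t[130:330,150:350],(400,400));o[:,400:]=cv2.resize(s[200:400,180:380],(400,400));cv2.imwrite("pics/lift.png",o)
E
```

```text
t 10.6 q [ 0.8834  0.3267  0.0941 -0.0005 -1.3243  0.8077] p [0.4759 0.3366 0.1868] F [ 0.1616 -0.1747 -2.857 ] M [ 0.036   0.0188 -0.0337] op 0.016006220799067092 g 88.23949098587036
[0.3854 0.1237 0.1349] 47.3490842923941
call [-0.29, 0.502, 0.122, 0.038, 0.074, 0.102] [0.4306 0.2302 0.1609]
call [-0.129, 0.578, 0.007, 0.038, 0.074, 0.102] [0.3854 0.1237 0.1349]
```

View pics/lift.png

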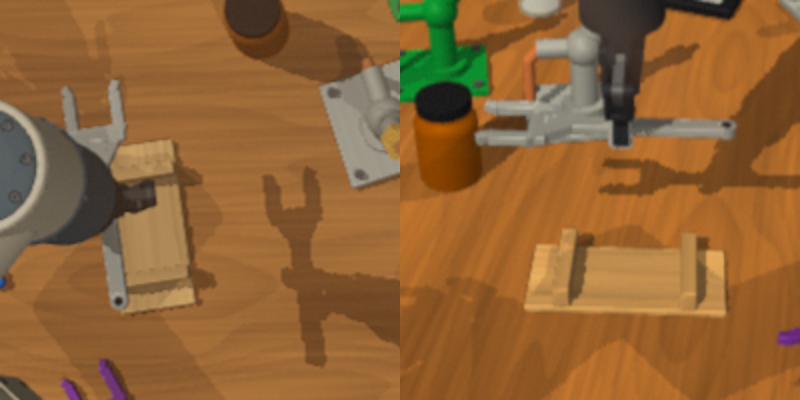

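The wrench is lifted and level, with jaws at top (197,180) and the hole at (210,279). The rest is now clear of it.

>>> jog_arm:
  motion:
    - [-0.1,0.17,0.04,0.013,0.025,0.034]
    - [-0.19,0.33,0.08,0.025,0.05,0.068]
    - [-0.29,0.502,0.122,0.038,0.074,0.102]
    - [-0.29,0.502,0.122,0.038,0.074,0.102]

```text
t: 11.1
position: [0.4139, 0.2117, 0.1408]
ee_rot: [-3.008, -0.19, -0.221]
force: [-2.0, -0.9, -4.9]
opening: 0.016
grasp_force: 88.3
```

>>> jog_arm:
  motion:
    - [-0.129,0.578,0.007,0.038,0.074,0.102]
    - [-0.129,0.578,0.007,0.038,0.074,0.102]
    - [-0.129,0.578,0.007,0.038,0.074,0.102]
    - [-0.129,0.578,0.007,0.038,0.074,0.102]
    - [-0.129,0.578,0.007,0.038,0.074,0.102]

```text
t: 11.6
position: [0.3801, 0.1182, 0.1276]
ee_rot: [-2.759, -0.346, -0.605]
force: [0.7, -0.1, -2.9]
opening: 0.0158
grasp_force: 88.7
```

```bash
python3 - <<'E'
from h import *
st();c=cur();D=.0043
print("err",rel(c,wrpose(-47,.05+D,.075)),"down",rel(c,wrpose(-47,D,.075)),"down+in",rel(c,wrpose(-47,D,.0)))
t=ctrl.camera("top");s=ctrl.camera("side")
o=np.zeros((400,800,3),np.uint8)
o[:,:400]=cv2.resize(t[145:245,260:360],(400,400),interpolation=cv2.INTER_CUBIC);o[:,400:]=cv2.resize(s[140:300,220:380],(400,400),interpolation=cv2.INTER_CUBIC);cv2.imwrite("pics/app.png",o)
E
```

```text
t 11.6 q [ 0.9257 -0.3522 -1.0666  0.6351 -0.529  -0.3938] p [0.3801 0.1182 0.1276] F [ 0.7321 -0.1388 -2.8768] M [-0.4914  1.914  -0.037 ] op 0.01578022200131229 g 88.67414116859436
err [ 0.018 -0.047 -0.016  0.005  0.001  0.001] down [ 0.019 -0.051  0.234  0.005  0.001  0.001] down+in [ 0.394 -0.05   0.233  0.005  0.001  0.001]
```

View pics/app.png

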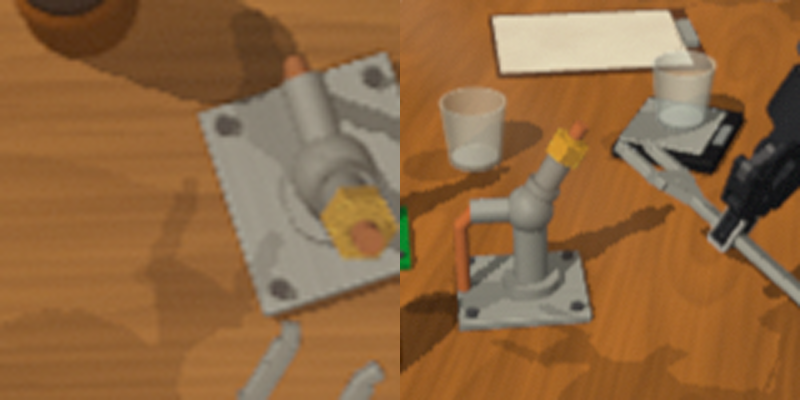

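The wrench jaws are at top (330,230)/(352,240), short of and below the nut at (350,201), and aimed at it. q3 is close to its limit, so I'll move in at this height before lowering.

```bash
python3 - <<'E'
from h import *
c=cur();D=.0043
print(rel(c,wrpose(-47,.045+D,.05)))
E
```

```text
[ 0.137 -0.022  0.014  0.003  0.001  0.001]
```

>>> jog_arm:
  motion:
    - [0.05,-0.02,-0.01,0.002,0,0]
    - [0.1,-0.03,-0.01,0.005,0,0]
    - [0.143,-0.045,0.01,0.005,0,0]
    - [0.143,-0.045,0.01,0.005,0,0]
    - [0.143,-0.045,0.01,0.005,0,0]

```text
t: 12.2
position: [0.4102, 0.1147, 0.1425]
ee_rot: [-2.738, -0.347, -0.606]
force: [-0.1, 0.3, -1.8]
opening: 0.0156
grasp_force: 88.7
```

```bash
python3 - <<'E'
from h import *
st();c=cur();D=.0043
print(rel(c,wrpose(-47,.045+D,.05)),rel(c,wrpose(-47,D,.05)))
E
```

```text
t 12.2 q [ 0.8194 -0.3049 -0.9897  0.5677 -0.4879 -0.2351] p [0.4102 0.1147 0.1425] F [-0.0595  0.2734 -1.8345] M [-0.4734  1.9497 -0.0333] op 0.015642994645004765 g 88.65684270858765
[-0.008  0.028  0.004 -0.002  0.001  0.001] [-0.008  0.029  0.229 -0.002  0.001  0.001]
```

>>> jog_arm:
  motion:
    - [-0.008,0.029,0.06,-0.002,0,0]
    - [-0.008,0.029,0.12,-0.002,0,0]
    - [-0.008,0.029,0.18,-0.002,0,0]
    - [-0.008,0.029,0.229,-0.002,0,0]
    - [-0.008,0.029,0.229,-0.002,0,0]

```text
t: 12.7
position: [0.4288, 0.1172, 0.1003]
ee_rot: [-2.745, -0.346, -0.605]
force: [-0.4, -0.9, -2.7]
opening: 0.0159
grasp_force: 88.7
```

>>> jog_arm:
  motion:
    - [0,0,0,0,0,0]
    - [0,0,0,0,0,0]

```text
t: 12.9
position: [0.4282, 0.1171, 0.101]
ee_rot: [-2.743, -0.347, -0.605]
force: [0.2, 0.3, -2.8]
opening: 0.0162
grasp_force: 88.7
```

```bash
python3 - <<'E'
from h import *
st();c=cur();D=.0043
print(rel(c,wrpose(-47,D,.05)),rel(c,wrpose(-47,D,0)))
t=ctrl.camera("top");s=ctrl.camera("side")
o=np.zeros((400,800,3),np.uint8)
o[:,:400]=cv2.resize(t[165:245,300:380],(400,400),interpolation=cv2.INTER_CUBIC);o[:,400:]=cv2.resize(s[160:240,250:330],(400,400),interpolation=cv2.INTER_CUBIC);cv2.imwrite("pics/app2.png",o)
E
```

```text
t 12.9 q [ 0.6645 -0.1836 -1.0882  0.8209 -0.254  -0.3863] p [0.4282 0.1171 0.101 ] F [ 0.2467  0.2572 -2.792 ] M [-0.493   1.9408 -0.0148] op 0.01615498448641175 g 88.67351174354553
[ 0.     0.     0.005 -0.     0.001  0.001] [ 0.25   0.001  0.004 -0.     0.001  0.001]
```

View pics/app2.png

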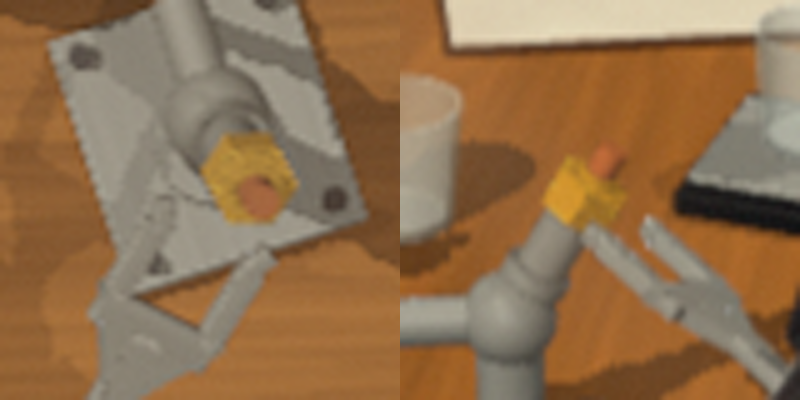

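Both prongs straddle the line to the nut: tip midpoint is at top (343,211), side (294,205). I'll check the axial height by triangulating.

```bash
python3 - <<'E'
from h import *
for dt in(0,-.4):
  T,er=tri((343.2+dt,211.2+dt),(294.4+dt,205.6+dt));d=T-N;print(T,er,"along e,A,side:",d@e(-47),d@A,d@e(43))
# individual tips
for a,b in(((334,206),(289,206.6)),((352.4,216.4),(300,205))):
  T,er=tri(a,b);d=T-N;print(T,er,d@e(-47),d@A,d@e(43))
E
```

```text
[0.5182 0.0465 0.1575] 0.001617778348595119 along e,A,side: -0.02829797453936688 0.001806456767020236 -0.0004644574875868543
[0.519  0.0473 0.159 ] 0.0017217898478613046 along e,A,side: -0.027674757117524984 0.0025926569944645255 0.0011143998005446931
[0.5284 0.0657 0.1643] 0.00017074172087730733 -0.028489444816898395 0.0001570444890943654 0.02228339532054672
[0.5077 0.0269 0.1496] 0.002206305494092559 -0.02864573202010934 0.0027874721656996684 -0.024009678190300893
```

>>> jog_arm:
  motion:
    - [0.06,0,0,0,0,0]
    - [0.12,0,0,0,0,0]
    - [0.17,0,0.002,0,0,0]
    - [0.21,0,0.004,0,0,0]
    - [0.25,0,0.004,0,0,0]

```text
t: 13.5
position: [0.4673, 0.0904, 0.1173]
ee_rot: [-2.743, -0.346, -0.605]
force: [-4.5, 2.4, -1.8]
opening: 0.016
grasp_force: 88.7
```

>>> jog_arm:
  motion:
    - [0,0,0,0,0,0]
    - [0,0,0,0,0,0]

```text
t: 13.7
position: [0.4671, 0.0906, 0.1171]
ee_rot: [-2.743, -0.346, -0.605]
force: [-1.4, 1.0, -1.8]
opening: 0.0161
grasp_force: 88.7
```

```bash
cat >> h.py <<'E'
def arc(f0,fs,D=.0043):
    c=wrpose(f0,D,0)
    for f in fs:print(f,rel(c,wrpose(f,D,0)).tolist())
E
python3 - <<'E'
from h import *
st();tq();c=cur();D=.0043
print(rel(c,wrpose(-47,D,0)))
arc(-47,[-51,-55,-59,-63,-67])
E
```

```text
t 13.7 q [ 0.6004 -0.1352 -0.934   0.5256 -0.3113 -0.0294] p [0.4671 0.0906 0.1171] F [-1.3522  0.9603 -1.8445] M [-0.3627  2.22    0.0975] op 0.01607342640426672 g 88.70549082756042
phi -46.87215403632475 axial M -0.05110493396053429 tau6 0.10337132262066007 Ftool [-2.186   0.4364  1.0881] op 0.01607342640426672 q6 -0.029356780328109337
[ 0.001  0.    -0.001 -0.     0.001  0.001]
-51 [0.001, -0.037, -0.0, 0.0, -0.0, 0.022]
-55 [0.005, -0.073, -0.0, 0.0, 0.0, 0.044]
-59 [0.011, -0.109, -0.0, 0.0, -0.0, 0.067]
-63 [0.02, -0.145, -0.0, 0.0, -0.0, 0.089]
-67 [0.032, -0.18, 0.0, 0.0, 0.0, 0.111]
```

>>> jog_arm:
  motion:
    - [0.001,-0.037,0,0,0,0.022]
    - [0.005,-0.073,0,0,0,0.044]
    - [0.011,-0.109,0,0,0,0.067]
    - [0.02,-0.145,0,0,0,0.089]
    - [0.032,-0.18,0,0,0,0.111]

```text
t: 14.2
position: [0.4865, 0.1166, 0.1318]
ee_rot: [-2.656, -0.195, -0.935]
force: [-2.9, -1.6, -3.6]
opening: 0.0161
grasp_force: 88.8
```

```bash
python3 - <<'E'
from h import *
st();tq();c=cur();D=.0043
print(rel(c,wrpose(-67,D,0)))
E
```

```text
t 14.2 q [ 0.6416 -0.1005 -0.856   0.5071 -0.3653 -0.3918] p [0.4865 0.1166 0.1318] F [-2.8564 -1.6306 -3.5869] M [-0.9814  2.4516 -0.0934] op 0.016087881406571875 g 88.77336859703064
phi -66.9973008110005 axial M 0.04832516756637811 tau6 0.7313207164406776 Ftool [-1.0717  4.4964  1.5224] op 0.016087881406571875 q6 -0.39177092935778324
[ 0.001 -0.004 -0.002  0.001  0.001  0.   ]
```

>>> jog_arm:
  motion:
    - [0.004,-0.064,0,0,0,0.039]
    - [0.016,-0.127,0,0,0,0.078]
    - [0.035,-0.188,0,0,0,0.117]
    - [0.061,-0.246,0,0,0,0.156]
    - [0.095,-0.301,0,0,0,0.194]

```text
t: 14.7
position: [0.537, 0.1374, 0.1628]
ee_rot: [-2.632, 0.104, -1.471]
force: [-1.8, -3.4, -2.6]
opening: 0.016
grasp_force: 88.8
```

```bash
python3 - <<'E'
from h import *
st();tq();c=cur();D=.0043
print(rel(c,wrpose(-102,D,0)))
E
```

```text
t 14.7 q [ 0.6276 -0.0198 -0.6529  0.3751 -0.473  -0.8497] p [0.537  0.1374 0.1628] F [-1.7895 -3.4477 -2.624 ] M [-1.5806  2.4701 -0.3812] op 0.015979517259971397 g 88.7772274017334
phi -102.04368384658183 axial M 0.08424760585345871 tau6 0.9117087721824646 Ftool [3.5076 2.9621 0.9474] op 0.015979517259971397 q6 -0.8496805235154071
[-0.002 -0.006 -0.003  0.002 -0.    -0.   ]
```

>>> jog_arm:
  motion:
    - [0.004,-0.064,0,0,0,0.039]
    - [0.016,-0.127,0,0,0,0.078]
    - [0.035,-0.188,0,0,0,0.117]
    - [0.061,-0.246,0,0,0,0.156]
    - [0.095,-0.301,0,0,0,0.194]

```text
t: 15.2
position: [0.5911, 0.1211, 0.1897]
ee_rot: [-2.772, 0.371, -2.037]
force: [-4.1, -0.6, -3.2]
opening: 0.0162
grasp_force: 88.8
```

```bash
python3 - <<'E'
from h import *
st();tq();c=cur();D=.0043
print(rel(c,wrpose(-137,D,0)),rel(c,wrpose(-143,D,0)))
t=ctrl.camera("top")
cv2.imwrite("pics/pull.png",cv2.resize(t[155:235,295:375],(600,600),interpolation=cv2.INTER_CUBIC))
E
```

```text
t 15.2 q [ 0.5291  0.0578 -0.4457  0.2216 -0.5735 -1.2221] p [0.5911 0.1211 0.1897] F [-4.1486 -0.6233 -3.1698] M [-0.7979  3.2974  0.0791] op 0.01615844049613866 g 88.79992604255676
phi -136.98003899213498 axial M -0.008351972660283577 tau6 0.9107105992734432 Ftool [3.4078 3.943  0.6976] op 0.01615844049613866 q6 -1.2220941357391069
[-0.006 -0.006 -0.005  0.002 -0.001  0.   ] [-0.003 -0.061 -0.005  0.002 -0.001  0.033]
```

View pics/pull.png

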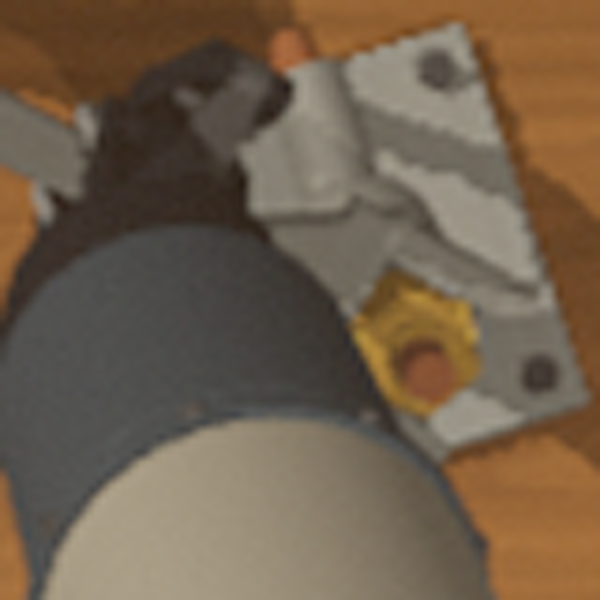

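The wrench is on the nut with its handle now uphill-left. The nut is partly visible at top (351,200). Five degrees more brings it to a quarter turn, allowing for play.

>>> jog_arm:
  motion:
    - [0,-0.025,0,0,0,0.014]
    - [0.001,-0.046,0,0,0,0.028]
    - [0.001,-0.046,0,0,0,0.028]

```text
t: 15.55
position: [0.5986, 0.1165, 0.1933]
ee_rot: [-2.803, 0.402, -2.122]
force: [-4.5, 1.1, -4.9]
opening: 0.0161
grasp_force: 88.8
```

```bash
python3 - <<'E'
from h import *
st();tq();c=cur();D=.0043
print(rel(c,wrpose(-142,D,0)))
E
```

```text
t 15.55 q [ 0.5113  0.0673 -0.4197  0.202  -0.5844 -1.2721] p [0.5986 0.1165 0.1933] F [-4.5268  1.1096 -4.8837] M [-0.1686  3.5235  0.1773] op 0.01612870899106053 g 88.80020141601562
phi -141.77700615957372 axial M -0.2570691714353276 tau6 0.003390826896065846 Ftool [3.2204 5.4949 2.2381] op 0.01612870899106053 q6 -1.2720672961061121
[-0.001 -0.005 -0.004  0.001 -0.001  0.001]
```

>>> jog_arm:
  motion:
    - [0,0.02,0,0,0,-0.011]
    - [0.001,0.037,0,0,0,-0.022]
    - [0.001,0.037,0,0,0,-0.022]

```text
t: 15.85
position: [0.5935, 0.1216, 0.1919]
ee_rot: [-2.773, 0.379, -2.047]
force: [-2.4, 1.4, -4.3]
opening: 0.0159
grasp_force: 88.8
```

```bash
python3 - <<'E'
from h import *
st();tq()
E
```

```text
t 15.85 q [ 0.5272  0.0588 -0.4405  0.22   -0.5726 -1.2294] p [0.5935 0.1216 0.1919] F [-2.4314  1.4448 -4.3187] M [0.0344 3.0052 0.1082] op 0.015879154662290774 g 88.81007194519043
phi -137.5969580656381 axial M -0.34201300101657106 tau6 0.5496369302272797 Ftool [1.4392 4.1021 2.7841] op 0.015879154662290774 q6 -1.2293676449009512
```

>>> jog_arm:
  motion:
    - [-0.05,0,0,0,0,0]
    - [-0.12,0,0,0,0,0]
    - [-0.2,0,0,0,0,0]
    - [-0.28,0,0,0,0,0]
    - [-0.33,0,0,0,0,0]

```text
t: 16.35
position: [0.6243, 0.1778, 0.2189]
ee_rot: [-2.77, 0.383, -2.047]
force: [-0.4, -0.4, -3.0]
opening: 0.0163
grasp_force: 88.7
```

```bash
python3 - <<'E'
from h import *
st();tq();c=cur()
d=np.radians(6.9)
b=(c[0],c[1]+.1*A)
g=pose([np.cos(d),np.sin(d),0],[0,0,-1],[.4745,.334,.15]);print(g[1],np.degrees(Ro.from_matrix(b[0].T@g[0]).magnitude()));plan(b,g,4)
E
```

```text
t 16.35 q [ 0.5984  0.1205 -0.3142  0.2572 -0.6464 -1.314 ] p [0.6243 0.1778 0.2189] F [-0.436  -0.4081 -2.9591] M [-0.5541  1.78    0.0187] op 0.016342332037694498 g 88.73157620429993
phi -137.66914282934474 axial M 0.033952201952268994 tau6 0.07441777735948563 Ftool [1.6265 1.1068 2.2896] op 0.016342332037694498 q6 -1.3139882728942305
[0.4745 0.334  0.15  ] 130.22852690498848
call [-0.049, 0.279, 0.137, -0.05, -0.014, -0.173] [0.5509 0.2064 0.2667]
call [-0.173, 0.192, 0.18, -0.05, -0.014, -0.173] [0.5254 0.2489 0.2278]
call [-0.231, 0.047, 0.209, -0.05, -0.014, -0.173] [0.5    0.2915 0.1889]
call [-0.204, -0.108, 0.214, -0.05, -0.014, -0.173] [0.4745 0.334  0.15  ]
```

>>> jog_arm:
  motion:
    - [0,0,-0.2,0,0,0]
    - [0,0,-0.4,0,0,0]
    - [0,0,-0.5,0,0,0]
    - [0,0,-0.5,0,0,0]

```text
t: 16.75
position: [0.5756, 0.1626, 0.309]
ee_rot: [-2.768, 0.387, -2.046]
force: [0.0, -0.2, -2.0]
opening: 0.016
grasp_force: 88.9
```

>>> jog_arm:
  motion:
    - [-0.049,0.279,0.137,-0.05,-0.014,-0.173]
    - [-0.049,0.279,0.137,-0.05,-0.014,-0.173]
    - [-0.049,0.279,0.137,-0.05,-0.014,-0.173]
    - [-0.049,0.279,0.137,-0.05,-0.014,-0.173]

```text
t: 17.15
position: [0.5491, 0.2047, 0.2633]
ee_rot: [-2.77, 0.218, -1.497]
force: [0.2, -0.2, -1.9]
opening: 0.0159
grasp_force: 88.9
```

>>> jog_arm:
  motion:
    - [-0.173,0.192,0.18,-0.05,-0.014,-0.173]
    - [-0.173,0.192,0.18,-0.05,-0.014,-0.173]
    - [-0.173,0.192,0.18,-0.05,-0.014,-0.173]
    - [-0.173,0.192,0.18,-0.05,-0.014,-0.173]

```text
t: 17.55
position: [0.5238, 0.2471, 0.2243]
ee_rot: [-2.85, 0.079, -0.964]
force: [-0.1, -0.4, -2.1]
opening: 0.016
grasp_force: 89.0
```

```bash
python3 - <<'E'
from h import *
st()
c=cur();d=np.radians(6.9)
plan(c,pose([np.cos(d),np.sin(d),0],[0,0,-1],[.4745,.334,.15]),2)
t=ctrl.camera("top")
cv2.imwrite("pics/nut2.png",cv2.resize(t[180:220,330:370],(600,600),interpolation=cv2.INTER_CUBIC))
for off in (0,15,30,45): print(off,[[(15*(proj("top",N+k*A+.0196*e(off+60*i))-[329.5,179.5])).round().tolist() for i in range(6)] for k in(.01,-.01)])
E
```

```text
t 17.55 q [ 0.6735  0.1316 -0.0809 -0.0649 -1.0629 -0.0552] p [0.5238 0.2471 0.2243] F [-0.1032 -0.3749 -2.0772] M [-0.7916  0.7069 -0.0475] op 0.01595798125641147 g 89.02359366416931
call [-0.233, 0.037, 0.203, -0.049, -0.014, -0.173] [0.4991 0.2906 0.1872]
call [-0.202, -0.116, 0.206, -0.049, -0.014, -0.173] [0.4745 0.334  0.15  ]
0 [[[282.0, 200.0], [184.0, 299.0], [220.0, 423.0], [352.0, 447.0], [449.0, 349.0], [415.0, 225.0]], [[256.0, 151.0], [160.0, 250.0], [195.0, 371.0], [326.0, 396.0], [422.0, 299.0], [388.0, 177.0]]]
15 [[[249.0, 215.0], [179.0, 334.0], [248.0, 441.0], [385.0, 432.0], [455.0, 315.0], [387.0, 206.0]], [[223.0, 166.0], [155.0, 283.0], [223.0, 390.0], [358.0, 381.0], [426.0, 265.0], [360.0, 158.0]]]
30 [[[220.0, 238.0], [184.0, 367.0], [281.0, 452.0], [413.0, 410.0], [450.0, 282.0], [354.0, 195.0]], [[195.0, 189.0], [160.0, 316.0], [256.0, 400.0], [386.0, 359.0], [422.0, 232.0], [327.0, 147.0]]]
45 [[[198.0, 267.0], [198.0, 397.0], [317.0, 454.0], [435.0, 381.0], [437.0, 251.0], [318.0, 193.0]], [[173.0, 217.0], [174.0, 346.0], [291.0, 402.0], [408.0, 331.0], [409.0, 202.0], [292.0, 145.0]]]
```

View pics/nut2.png

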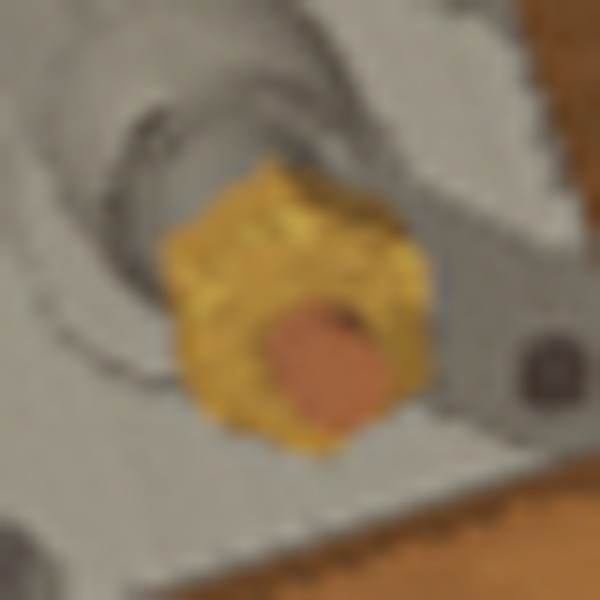

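The hex vertices are at crop (325,455), (435,385) and (435,265), which matches an offset of about 46°. That puts pull-up near 88°, as wanted, so the wrench can go back to its rest.

>>> jog_arm:
  motion:
    - [-0.233,0.037,0.203,-0.049,-0.014,-0.173]
    - [-0.233,0.037,0.203,-0.049,-0.014,-0.173]
    - [-0.233,0.037,0.203,-0.049,-0.014,-0.173]
    - [-0.233,0.037,0.203,-0.049,-0.014,-0.173]

```text
t: 18.0
position: [0.4994, 0.2907, 0.1872]
ee_rot: [-2.986, -0.0, -0.427]
force: [-0.3, 0.2, -2.3]
opening: 0.0159
grasp_force: 89.0
```

>>> jog_arm:
  motion:
    - [-0.202,-0.116,0.206,-0.049,-0.014,-0.173]
    - [-0.202,-0.116,0.206,-0.049,-0.014,-0.173]
    - [-0.202,-0.116,0.206,-0.049,-0.014,-0.173]
    - [-0.202,-0.116,0.206,-0.049,-0.014,-0.173]
    - [-0.202,-0.116,0.206,-0.049,-0.014,-0.173]

```text
t: 18.5
position: [0.4749, 0.3348, 0.1499]
ee_rot: [3.141, 0.001, 0.114]
force: [-0.9, -0.5, -3.1]
opening: 0.0158
grasp_force: 89.1
```

>>> jog_arm:
  motion:
    - [0,0,0,0,0,0]
    - [0,0,0,0,0,0]

```text
t: 18.7
position: [0.4747, 0.3335, 0.1513]
ee_rot: [-3.14, 0.001, 0.11]
force: [1.5, -0.1, -1.7]
opening: 0.016
grasp_force: 89.1
```

```bash
python3 - <<'E'
from h import *
st()
c=cur();d=np.radians(6.9)
for z in(.035,.0235):print(rel(c,pose([np.cos(d),np.sin(d),0],[0,0,-1],[.4745,.334,z])))
E
```

```text
t 18.7 q [ 0.8809  0.3493  0.0351 -0.0014 -1.2564  0.8008] p [0.4747 0.3335 0.1513] F [ 1.5358 -0.1197 -1.7357] M [-0.0262  0.0343  0.0247] op 0.016028299123481422 g 89.07680869102478
[-0.001 -0.002  0.581 -0.     0.    -0.003]
[-0.    -0.002  0.639 -0.     0.    -0.003]
```

>>> jog_arm:
  motion:
    - [0,0,0.2,0,0,0]
    - [0,0,0.4,0,0,0]
    - [0,0,0.52,0,0,0]
    - [0,0,0.58,0,0,0]
    - [0,0,0.6,0,0,0]

```text
t: 19.2
position: [0.4744, 0.3332, 0.0307]
ee_rot: [3.141, 0.002, 0.112]
force: [0.1, -0.6, -1.7]
opening: 0.0157
grasp_force: 89.0
```

>>> jog_arm:
  motion:
    - [0,0,0.015,0,0,0]
    - [0,0,0.03,0,0,0]
    - [0,0,0.03,0,0,0]
    - [0,0,0.03,0,0,0]

```text
t: 19.6
position: [0.4748, 0.3341, 0.0262]
ee_rot: [-3.14, 0.0, 0.114]
force: [-0.2, -0.3, -2.3]
opening: 0.0158
grasp_force: 89.0
```

```bash
python3 - <<'E'
from h import *
st();print(ctrl.get_state()["ee_rot"])
E
```

```text
t 19.6 q [ 0.8817  0.4563 -0.1464 -0.0013 -0.9673  0.8036] p [0.4748 0.3341 0.0262] F [-0.1583 -0.3174 -2.2738] M [-0.0717  0.0312  0.0298] op 0.015806706460079856 g 88.97642970085144
[-3.1403  0.0002  0.1138]
```

Still carrying the wrench's weight; down another 4 mm until it touches.

>>> jog_arm:
  motion:
    - [0,0,0.01,0,0,0]
    - [0,0,0.018,0,0,0]
    - [0,0,0.021,0,0,0]
    - [0,0,0.021,0,0,0]

```text
t: 20.0
position: [0.4749, 0.334, 0.0224]
ee_rot: [-3.141, -0.0, 0.114]
force: [-2.0, 0.1, 5.2]
opening: 0.016
grasp_force: 90.1
```

>>> jog_arm:
  motion:
    - [0,0,0,0,0,0]
    - [0,0,0,0,0,0]
    - [0,0,0,0,0,0]
    - [0,0,0,0,0,0]
    - [0,0,0,0,0,0]
  fingers: 1

```text
t: 20.5
position: [0.4745, 0.3337, 0.0211]
ee_rot: [-3.141, 0.001, 0.114]
force: [0.1, -0.3, -0.3]
opening: 0.0851
grasp_force: 0.0
```

>>> jog_arm:
  motion:
    - [0,0,-0.1,0,0,0]
    - [0,0,-0.3,0,0,0]
    - [0,0,-0.55,0,0,0]
    - [0,0,-0.8,0,0,0]
    - [0,0,-0.8,0,0,0]

```text
t: 21.0
position: [0.4781, 0.3359, 0.1898]
ee_rot: [-3.133, -0.011, 0.114]
force: [0.6, 0.3, -0.4]
opening: 0.0856
grasp_force: 0.0
```

>>> jog_arm:
  motion:
    - [-0.3,0.1,-0.4,0,0,0]
    - [-0.3,0.1,-0.4,0,0,0]
    - [-0.3,0.1,-0.4,0,0,0]
    - [-0.3,0.1,-0.4,0,0,0]
    - [-0.3,0.1,-0.4,0,0,0]

```text
t: 21.5
position: [0.4172, 0.3069, 0.2603]
ee_rot: [3.141, 0.003, 0.114]
force: [0.4, -1.0, 0.8]
opening: 0.0855
grasp_force: 0.0
```

```bash
python3 - <<'E'
from h import *
st()
t=ctrl.camera("top");s=ctrl.camera("side")
o=np.zeros((400,800,3),np.uint8)
o[:,:400]=cv2.resize(t[130:330,180:380],(400,400));o[:,400:]=cv2.resize(s[170:370,180:380],(400,400));cv2.imwrite("pics/end.png",o)
E
```

```text
t 21.5 q [ 0.9357  0.1859  0.0928 -0.0018 -1.4797  0.7491] p [0.4172 0.3069 0.2603] F [ 0.3843 -0.9583  0.7771] M [-0.0131 -0.0332 -0.0198] op 0.08548637657651022 g 0.0
```

View pics/end.png

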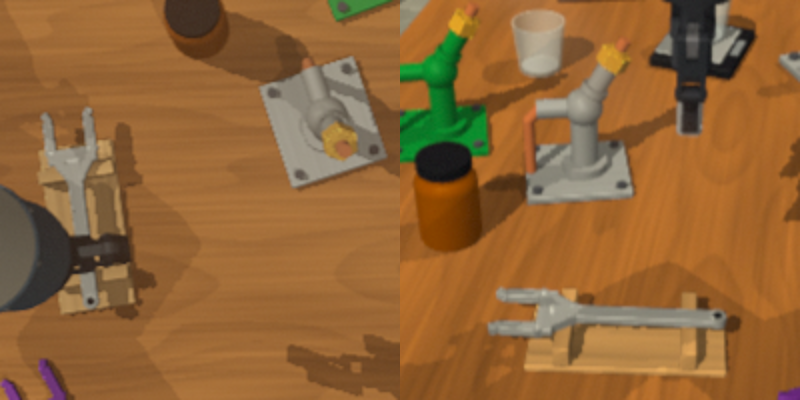

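The wrench lies flat across both blocks, with jaws at top (214,190) and the hole at (225,280). The jar and glasses are where they were, and the gripper is clear.

```bash
python3 -c "
from workcell import ctrl
print(ctrl.job_done())"
```

```text
the job is handed in; nothing more can be done
None
```

I ran the nut down finger-tight, pulled it up about a quarter turn (roughly 88° by camera) with the wrench, laid the wrench back flat on its rest with the glasses and jar undisturbed, and handed the job in; it returned no verdict.

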